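Re-zero the coffee grinder's dial and set it four clicks coarse

TASK

The coffee grinder has just been cleaned, so the marks around its dial mean nothing. Turn the orange dial clockwise (seen from above) until you feel it come up against its stop, without forcing the stop, then turn it back exactly four clicks and let go. Leave everything else on the counter as it is.

Things in the scene. Friction and masses are not known exactly. Their poses are not given: they have to be found in the camera images.
- grinder: white box-shaped coffee grinder, dark foot and spout, fixed to the counter. Origin: on the counter, centre of the housing, straight below the dial's axis; x axis points to the spout. Housing 130 x 130 mm; its top, a dark disc 124 mm across with 20 white ticks, is 165 mm up. The foot (22 mm high) reaches 155 mm from the origin towards the spout, the spout 110 mm.
- dial_grip (a point): point on the dial's upright axis, 201 mm above the counter, on the dial's grip: an upright orange bar 56 mm long (along this point's x axis), 14 mm thick (along y) and 42 mm tall (176 to 218 mm above the counter), on a black disc 84 mm across. Pinch the bar across its thickness. z is up; x points to the end with the white pointer line.
- dial_pointer (a point): pointer end of the orange bar's top, 28 mm from the axis, 218 mm above the counter; turns with the dial. 20 clicks a turn, one click is 18 degrees (0.314 rad). Crossing from groove to groove takes about 0.1 N m; past half-way the dial drops into the next groove by itself. It can be turned 2.9 rad back (counterclockwise) from its stop.
- dial_hub (a point): centre of the black disc's top, 176 mm above the counter. Clockwise from above leads to a hard stop, 0.3 to 1.1 rad away at the start; where is not known, the ticks and housing do not tell. Groove zero lies 0.04 rad short of the stop; clicks count from it. The stop gives way (is forced) at about 0.9 N m; a steady 0.3 N m against turning is a sure sign of it.
- dose_cup_rim (a point): centre of the mouth of a loose steel cup (58 mm diameter, 50 mm tall) standing on the grinder's foot under the spout; leave it there.

How it is judged:
By the outcome, as a careful person would: the job done as asked, in the order asked, and still so for the second after the job is handed in, with the robot touching nothing.
It also fails if it takes over 64 s, if anything falls off the work surface, if the arm or the gripper's body presses on something with over 40 N, if the wrist force passes 120 N, or if a joint passes its speed limit or range.

ROBOT

A 6-joint arm with a two-finger parallel gripper is mounted at the origin on the work surface. World frame = base frame: x ahead of the robot, y to its left, z up, the work surface at z = 0. Lengths are in mm, angles in rad, forces in N, time in s.
With the tool pointing down it reaches from about 300 to 950 mm from the base axis. Payload 3.1 kg.
Tool frame: the origin (TCP) lies at the very end of the fingers, on their centre line; the grasp point (between the pads) lies 19 mm behind it; z points along the fingers, y is the direction in which the jaws open and shut (so a half turn about z gives the same grasp; the last joint's range is limited). The gripper opens to 85 mm and grips with 20 to 120 N. Pads are 22 mm wide; open, the fingers measure 114 mm over their backs; the gripper's body (76 mm by 85 mm) begins 54 mm behind the grasp point. The pads swing forward as they close: fully open they stand 13 mm farther back than shut.
Start: joints at [1.191, 0.308, 1.634, -0, 1.2, -0.07], TCP at [190.569, 595.244, 231.272] pointing down, gripper open.
Joint ranges: [-3.06, 3.06], [-0.79, 1.96], [0.05, 2.63], [-1.19, 4.34], [0.05, 2.64], [-2.94, 2.94]. Speed limits (rad/s): [2.79, 2.79, 3.14, 3.14, 3.14, 3.14].

INTERFACE

Orientations are given as [roll, pitch, yaw] about the fixed x, y, z axes, in that order (R = Rz(yaw) Ry(pitch) Rx(roll)).
In Python, from rig import robot gives the robot as it stands.
- The arm moves only by the tool drive_tool, never from a script. Its argument "plan" is a list of rows, each an object of numbers: "dx", "dy", "dz": the shift along the tool's x, y, z in m; "yaw": the turn about the tool's z in rad. A call has 1 to 20 rows; each row is the pose to reach, as a shift and turn from the pose measured when the call began, along the tool's axes at that moment; what a row does not reach only later rows make up. A row lasts 1/8 s, in which the tool goes at most 62.5 mm and 10.7 degrees, less where a joint would pass 70% of its speed; a pose out of reach is approached as far as the arm can. A call with a gripper value outside its range is refused whole. "fingers" is the finger opening in m, from 0 to 0.0854, set as the call begins (left out, the last holds). The fingers move at their own pace and stop on an object; the grip force is fixed at half the most. Time passes only in rows, so rows that repeat a pose let the fingers close. It gives the time, the measured TCP pose, the force and the opening at its end, in the units of the state.
- robot.read_state(): the state, without advancing time (a new reading comes with each control period).
- robot.read_camera(name): name is "scene" or "top" or "wrist"; returns the picture (400x640x3 uint8, red, green, blue); there is no depth.
- robot.camera_info(name): a dict with "K" (3x3 intrinsics, pixels), "k1" (the pictures are not rectified: a ray, as slopes to the right and down, at radius r is drawn at 1 + k1 r^2 times it, then the intrinsics apply), "rvec" (rotation vector, rad) and "tvec" (3), from world to camera coordinates, as OpenCV has them. Camera axes: x right, y down, z forward; pixel columns grow to the right and rows downward; lengths in mm; the calibration is good to about 2 mm. A picture is of the moment at which its call begins: read the wrist's pose just before it. camera_info takes no time and is no camera call; for the wrist camera it gives the pose at the moment of the call.
- robot.close_job(): hands the job in, once; it reports no verdict.
The state is a dict: "t": time; "joint_positions": joint angles; "qd": joint speeds; "tau": joint torques, N m; "position": TCP position; "eef_rot": TCP orientation; "contact_force": force on the tool from outside, world axes, zero at the start; "moment": the same for the moment, N m; "opening": finger opening in mm.
Only numpy, scipy, OpenCV 4.12 (cv2) and the standard library are available. Lean on these libraries where they do the work, as an engineer would, in place of code of your own. Each camera call takes 0.05 s, during which the arm holds its last target.

## Working session

There is one attempt and no reset: what is moved stays moved. The work goes in short steps, Python scripts to look and compute and a tool call to move; the robot and the scene stay as the last step left them, time stands still between calls to the robot, and variables do not carry over. Pictures are saved under pics/ and viewed, and the job is handed in when it is done.

Besides the shell and the picture viewer there is one more tool, called by a JSON object that holds its "api" and its "payload". drive_tool: Moves the arm, as the interface text tells. Its arguments: {"type":"object","properties":{"plan":{"type":"array"},"fingers":{"type":"number"}},"required":["plan"]}

```bash
mkdir -p pics; ls; python3 - <<'E'
from rig import robot
import cv2
print(robot.read_state())
for n in ["scene","top","wrist"]:
    print(n,robot.camera_info(n))
    cv2.imwrite(f"pics/a_{n}.png",robot.read_camera(n)[:,:,::-1])
E
```

```text
pics
{'t': 0.0, 'joint_positions': array([ 1.19130749e+00,  3.08976694e-01,  1.63521764e+00,  4.53048846e-05,
        1.19969817e+00, -6.97217398e-02]), 'qd': array([ 7.45017556e-04,  8.33871541e-04,  1.84995137e-03, -2.98192234e-04,
       -7.15641652e-05,  1.07141285e-03]), 'tau': array([ 3.07288919e-04, -4.15245330e+01, -2.76674223e+01, -2.66843263e-04,
        9.92652116e-03, -3.95577126e-05]), 'position': array([190.23949672, 594.46801619, 230.04989937]), 'eef_rot': array([-3.13930133e+00, -2.02300232e-04,  2.83180884e+00]), 'contact_force': array([0.01094168, 0.38265746, 0.43512527]), 'moment': array([ 0.05166752, -0.02312882, -0.01917514]), 'opening': 85.34864198567347}
scene {'K': array([[384.44678959,   0.        , 319.89497614],
       [  0.        , 384.44678959, 201.03699994],
       [  0.        ,   0.        ,   1.        ]]), 'k1': -0.006104027537704772, 'rvec': array([ 1.53947258,  1.88332643, -0.88313712]), 'tvec': array([  70.64494509, -284.83189978, 1196.34225197])}
top {'K': array([[510.36931118,   0.        , 315.03832959],
       [  0.        , 510.36931118, 207.20101723],
       [  0.        ,   0.        ,   1.        ]]), 'k1': -0.059844148782926494, 'rvec': array([ 2.14881778, -2.16937765,  0.07839425]), 'tvec': array([ 66.87443723, 627.49689084, 803.6093837 ])}
wrist {'K': array([[328.92393162,   0.        , 315.54288262],
       [  0.        , 328.92393162, 200.71850657],
       [  0.        ,   0.        ,   1.        ]]), 'k1': -0.06992814788092619, 'rvec': array([-2.31914419, -1.69185008, -0.26878701]), 'tvec': array([-624.38986119,  -40.64924479,  380.50051554])}
```

View pics/a_scene.png

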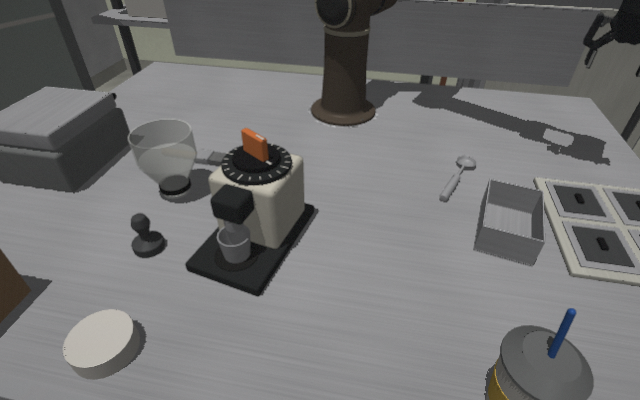

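View pics/a_top.png

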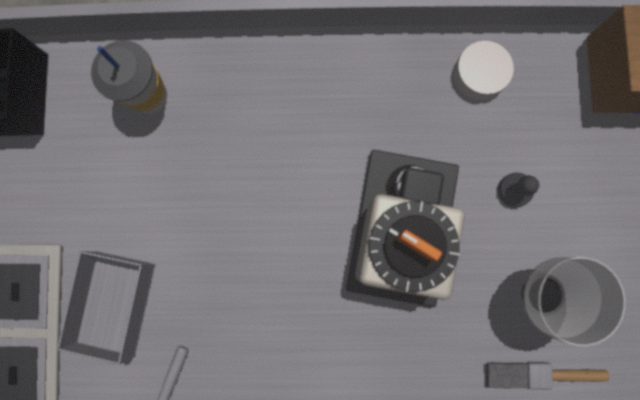

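View pics/a_wrist.png

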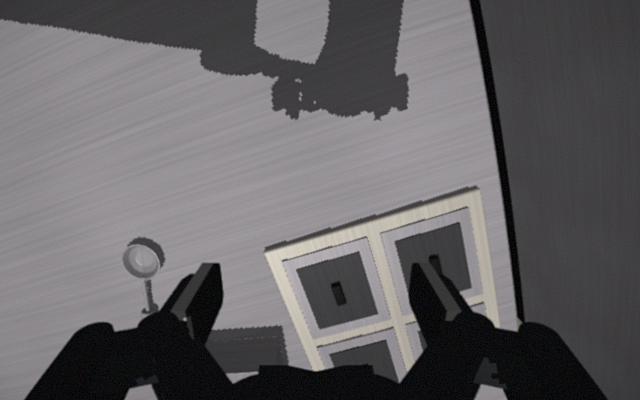

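The top view shows the grinder's dial near (418,245), with its pointer line toward the upper left at about (394,233). Next I'll enlarge this view and the scene view.

```bash
python3 - <<'E'
import cv2
a=cv2.imread("pics/a_top.png")[180:310,340:480]
cv2.imwrite("pics/b_top.png",cv2.resize(a,None,fx=5.6,fy=4.6*5.6/4.6*0.8,interpolation=cv2.INTER_CUBIC) if 0 else cv2.resize(a,(560,520),interpolation=cv2.INTER_CUBIC))
a=cv2.imread("pics/a_scene.png")[115:195,200:310]
cv2.imwrite("pics/b_scene.png",cv2.resize(a,(770,560),interpolation=cv2.INTER_CUBIC))
E
```

```text
(no output)
```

View pics/b_top.png

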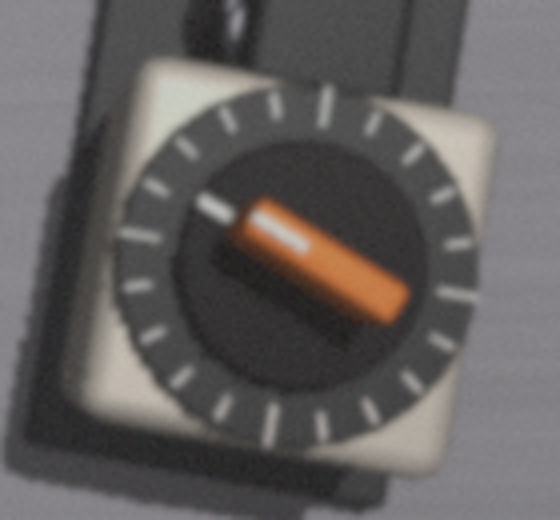

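View pics/b_scene.png

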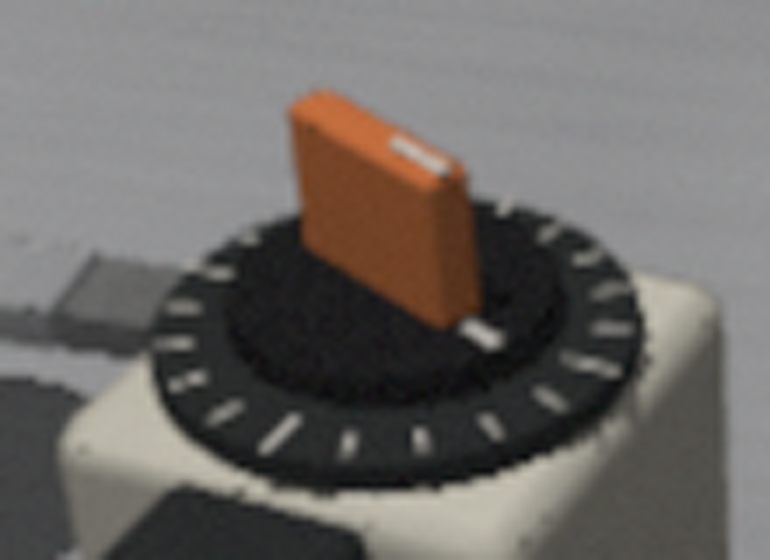

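```bash
cat > h.py <<'E'
import numpy as np, cv2
from rig import robot
def dist(ci): return np.array([ci['k1'],0,0,0,0.])
def proj(ci,P): return cv2.projectPoints(np.array(P,float).reshape(-1,1,3),ci['rvec'],ci['tvec'],ci['K'],dist(ci))[0].reshape(-1,2)
def back(ci,uv,z):
    uv=np.array(uv,float).reshape(-1,1,2)
    n=cv2.undistortPoints(uv,ci['K'],dist(ci)).reshape(-1,2)
    R=cv2.Rodrigues(ci['rvec'])[0]; t=ci['tvec']; C=-R.T@t
    d=np.c_[n,np.ones(len(n))]@R
    return C+d*((z-C[2])/d[:,2])[:,None]
E
python3 - <<'E'
from h import *
ci=robot.camera_info("top"); cs=robot.camera_info("scene")
R=cv2.Rodrigues(ci['rvec'])[0];print("cam",-R.T@ci['tvec'])
c=lambda u,v:(340+u/4-.375,180+v/4-.375)
# ticks opposite: at 165 + 
p=back(ci,[c(327,105),c(270,427),c(140,233),c(458,293)],167)
print(p, p[:2].mean(0),p[2:].mean(0))
q=back(ci,[c(254,218),c(400,307)],218); print(q,q.mean(0))
d=lambda u,v:(200+u/7-.43,115+v/7-.43)
q=back(cs,[d(447,170),d(308,104)],218); print(q,q.mean(0))
p=back(cs,[d(280,434),d(590,362),d(180,380)],167);print(p)
E
```

```text
cam [546.38793589  40.16020592 862.47316556]
[[ 615.03800549  -87.8191772   167.        ]
 [ 506.25280514  -65.71711125  167.        ]
 [ 572.02808349  -23.13636105  167.        ]
 [ 550.57015388 -130.47958876  167.        ]] [560.64540531 -76.76814423 167.        ] [561.29911869 -76.80797491 167.        ]
[[574.49852848 -54.4560016  218.        ]
 [546.09190134 -99.60230153 218.        ]] [560.29521491 -77.02915157 218.        ]
[[576.45591715 -52.75227174 218.        ]
 [553.37661178 -95.29761827 218.        ]] [564.91626446 -74.024945   218.        ]
[[ 618.44676751  -84.90966162  167.        ]
 [ 574.47398307  -21.50866626  167.        ]
 [ 602.26860808 -116.41773356  167.        ]]
```

The top camera puts the dial axis at about (561,-77). The tick pairs and the bar centre agree with this, and the scene camera agrees to within 4 mm. The pointer yaw is about 1.01 rad. I'll go above it at a safe height with the tool x along the bar.

{"api": "drive_tool", "payload": {"plan": [{"dz": -0.04}, {"dx": -0.03, "dy": -0.03, "dz": -0.08, "yaw": 0.1}, {"dx": -0.07, "dy": -0.066, "dz": -0.09, "yaw": 0.23}, {"dx": -0.105, "dy": -0.1, "dz": -0.09, "yaw": 0.34}, {"dx": -0.14, "dy": -0.132, "dz": -0.09, "yaw": 0.46}, {"dx": -0.175, "dy": -0.165, "dz": -0.09, "yaw": 0.57}, {"dx": -0.21, "dy": -0.2, "dz": -0.09, "yaw": 0.69}, {"dx": -0.245, "dy": -0.231, "dz": -0.09, "yaw": 0.8}, {"dx": -0.28, "dy": -0.263, "dz": -0.09, "yaw": 0.91}, {"dx": -0.315, "dy": -0.296, "dz": -0.09, "yaw": 1.03}, {"dx": -0.35, "dy": -0.33, "dz": -0.09, "yaw": 1.14}, {"dx": -0.385, "dy": -0.362, "dz": -0.09, "yaw": 1.26}, {"dx": -0.42, "dy": -0.395, "dz": -0.09, "yaw": 1.37}, {"dx": -0.455, "dy": -0.428, "dz": -0.09, "yaw": 1.48}, {"dx": -0.49, "dy": -0.461, "dz": -0.09, "yaw": 1.6}, {"dx": -0.525, "dy": -0.494, "dz": -0.09, "yaw": 1.71}, {"dx": -0.558, "dy": -0.526, "dz": -0.09, "yaw": 1.82}, {"dx": -0.558, "dy": -0.526, "dz": -0.09, "yaw": 1.82}, {"dx": -0.558, "dy": -0.526, "dz": -0.09, "yaw": 1.82}], "fingers": 0.0854}}

```text
validation failed for argument at $.pl...
```

{"api": "drive_tool", "payload": {"plan": [{"dx": 0.0, "dy": 0.0, "dz": -0.04, "yaw": 0.0}, {"dx": -0.03, "dy": -0.03, "dz": -0.08, "yaw": 0.1}, {"dx": -0.07, "dy": -0.066, "dz": -0.09, "yaw": 0.23}, {"dx": -0.105, "dy": -0.1, "dz": -0.09, "yaw": 0.34}, {"dx": -0.14, "dy": -0.132, "dz": -0.09, "yaw": 0.46}, {"dx": -0.175, "dy": -0.165, "dz": -0.09, "yaw": 0.57}, {"dx": -0.21, "dy": -0.2, "dz": -0.09, "yaw": 0.69}, {"dx": -0.245, "dy": -0.231, "dz": -0.09, "yaw": 0.8}], "fingers": 0.0854}}

```text
t: 1.15
position: [353.6, 298.4, 320.5]
eef_rot: [-3.14, 0.001, 2.028]
contact_force: [0.1, -0.5, 0.4]
opening: 85.5
```

{"api": "drive_tool", "payload": {"plan": [{"dx": -0.043, "dy": 0.002, "dz": 0.0, "yaw": 0.1}, {"dx": -0.086, "dy": 0.004, "dz": 0.0, "yaw": 0.2}, {"dx": -0.129, "dy": 0.006, "dz": 0.0, "yaw": 0.3}, {"dx": -0.172, "dy": 0.008, "dz": 0.0, "yaw": 0.4}, {"dx": -0.215, "dy": 0.01, "dz": 0.0, "yaw": 0.51}, {"dx": -0.258, "dy": 0.012, "dz": 0.0, "yaw": 0.61}, {"dx": -0.3, "dy": 0.014, "dz": 0.0, "yaw": 0.71}, {"dx": -0.343, "dy": 0.016, "dz": 0.0, "yaw": 0.81}, {"dx": -0.386, "dy": 0.018, "dz": 0.0, "yaw": 0.92}, {"dx": -0.428, "dy": 0.02, "dz": 0.0, "yaw": 1.02}, {"dx": -0.428, "dy": 0.02, "dz": 0.0, "yaw": 1.02}, {"dx": -0.428, "dy": 0.02, "dz": 0.0, "yaw": 1.02}, {"dx": -0.428, "dy": 0.02, "dz": 0.0, "yaw": 1.02}], "fingers": 0.0854}}

```text
t: 2.78
position: [560.0, -75.7, 320.9]
eef_rot: [-3.141, 0.002, 1.01]
contact_force: [-1.1, 0.2, -0.2]
opening: 85.6
```

```bash
cat > look.py <<'E'
import sys
from h import *
ci=robot.camera_info("wrist"); s=robot.read_state()
im=robot.read_camera("wrist")[:,:,::-1]
n=sys.argv[1]; cv2.imwrite(f"pics/{n}.png",im)
np.savez(f"{n}.npz",**ci)
print({k:np.round(s[k],3) for k in("t","position","eef_rot","joint_positions","contact_force","moment","opening")})
E
python3 look.py w1
```

```text
{'t': np.float64(2.775), 'position': array([560.011, -75.682, 320.885]), 'eef_rot': array([-3.141e+00,  2.000e-03,  1.010e+00]), 'joint_positions': array([-0.21 ,  0.123,  1.675, -0.002,  1.344,  0.351]), 'contact_force': array([-1.112,  0.229, -0.199]), 'moment': array([-0.002, -0.015,  0.049]), 'opening': np.float64(85.584)}
```

View pics/w1.png

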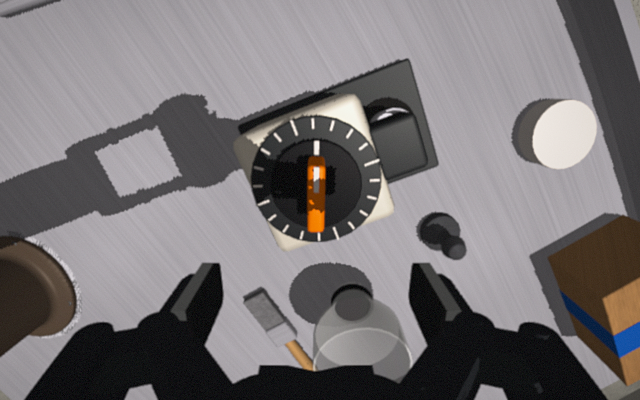

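The wrist view shows the bar upright in the image at column ~316, rows 155–233, with the pointer end up. The bar is well aligned with the tool, but I'll measure it closer.

```bash
python3 - <<'E'
from h import *
ci=dict(np.load("w1.npz"))
a=cv2.imread("pics/w1.png")
def box(c,yaw):
    x=np.array([np.cos(yaw),np.sin(yaw)]);y=np.array([-x[1],x[0]])
    return [[*(np.array(c)+sx*28*x+sy*7*y),218] for sx,sy in((1,1),(1,-1),(-1,-1),(-1,1))]
print(proj(ci,box((561,-77),1.009)))
s=8;x0,y0=280,140
b=cv2.resize(a[y0:y0+75+25,x0:x0+75],None,fx=s/1.4,fy=s/1.4,interpolation=cv2.INTER_CUBIC)
cv2.imwrite("pics/w1c.png",b); print(b.shape)
E
```

```text
[[308.14008781 166.67500602]
 [326.56473925 166.6735814 ]
 [325.84962867 234.24686561]
 [308.6406314  234.25041565]]
(571, 429, 3)
```

View pics/w1c.png

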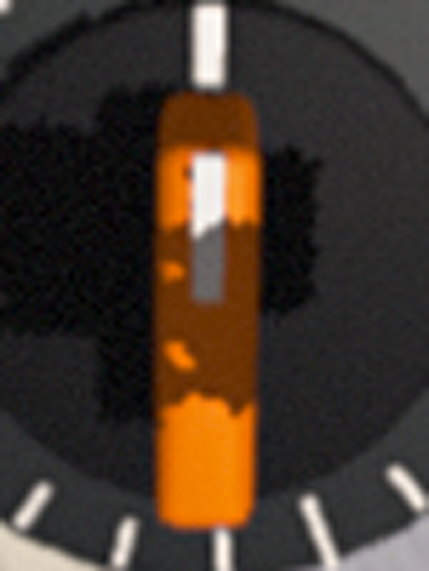

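```bash
python3 - <<'E'
from h import *
ci=dict(np.load("w1.npz"));s=8/1.4
px=[(158,148),(262,148),(253,527),(157,527)]
P=back(ci,[(280+(u+.5)/s-.5,140+(v+.5)/s-.5) for u,v in px],218)
print(P,P.mean(0))
d=(P[0]+P[1]-P[2]-P[3])/2; print(np.linalg.norm(d),np.arctan2(d[1],d[0]),np.linalg.norm(P[0]-P[1]),np.linalg.norm(P[2]-P[3]))
yaw=1.010;e=P.mean(0)[:2]-[560.0,-75.7]
print("tool dx,dy",e@[np.cos(yaw),np.sin(yaw)],e@[np.sin(yaw),-np.cos(yaw)])
E
```

```text
[[ 569.90733444  -48.43459421  218.        ]
 [ 581.59713692  -55.79481368  218.        ]
 [ 551.77487565 -101.72826811  218.        ]
 [ 540.23999148  -94.4652994   218.        ]] [560.87983462 -75.10574385 218.        ]
54.76408418175807 0.9966188693256102 13.813917357216223 13.631003898681778
tool dx,dy 0.9711845069382641 0.4290104738025098
```

Sizes match (54.8 × 13.7 against 56 × 14), the yaw is 0.997, and the offset is below 1 mm. Descending.

{"api": "drive_tool", "payload": {"plan": [{"dx": 0.001, "dy": 0.0005, "dz": 0.03, "yaw": 0.012}, {"dx": 0.001, "dy": 0.0005, "dz": 0.06, "yaw": 0.012}, {"dx": 0.001, "dy": 0.0005, "dz": 0.09, "yaw": 0.012}, {"dx": 0.001, "dy": 0.0005, "dz": 0.11, "yaw": 0.012}, {"dx": 0.001, "dy": 0.0005, "dz": 0.125, "yaw": 0.012}, {"dx": 0.001, "dy": 0.0005, "dz": 0.137, "yaw": 0.012}, {"dx": 0.001, "dy": 0.0005, "dz": 0.137, "yaw": 0.012}, {"dx": 0.001, "dy": 0.0005, "dz": 0.137, "yaw": 0.012}, {"dx": 0.001, "dy": 0.0005, "dz": 0.137, "yaw": 0.012}], "fingers": 0.0854}}

```text
t: 3.95
position: [561.6, -75.4, 185.0]
eef_rot: [3.14, 0.001, 0.998]
contact_force: [-0.3, 0.8, 0.1]
opening: 85.5
```

```bash
python3 look.py w2
```

```text
{'t': np.float64(3.95), 'position': array([561.624, -75.438, 185.035]), 'eef_rot': array([3.14e+00, 1.00e-03, 9.98e-01]), 'joint_positions': array([-0.209,  0.245,  1.814, -0.002,  1.081,  0.365]), 'contact_force': array([-0.309,  0.788,  0.103]), 'moment': array([ 0.039, -0.001,  0.041]), 'opening': np.float64(85.477)}
```

View pics/w2.png

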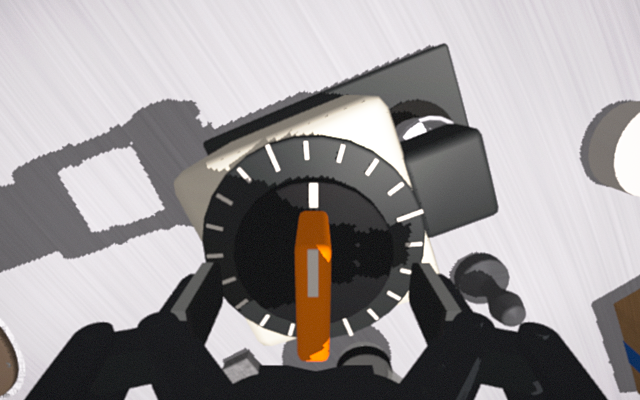

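The bar stands midway between the fingers (column ~314), and nothing is touching. I'll close on it, holding the pose.

{"api": "drive_tool", "payload": {"plan": [{"dx": 0.0, "dy": 0.0, "dz": 0.0, "yaw": 0.0}, {"dx": 0.0, "dy": 0.0, "dz": 0.0, "yaw": 0.0}, {"dx": 0.0, "dy": 0.0, "dz": 0.0, "yaw": 0.0}, {"dx": 0.0, "dy": 0.0, "dz": 0.0, "yaw": 0.0}, {"dx": 0.0, "dy": 0.0, "dz": 0.0, "yaw": 0.0}, {"dx": 0.0, "dy": 0.0, "dz": 0.0, "yaw": 0.0}, {"dx": 0.0, "dy": 0.0, "dz": 0.0, "yaw": 0.0}, {"dx": 0.0, "dy": 0.0, "dz": 0.0, "yaw": 0.0}], "fingers": 0.0}}

```text
t: 5.0
position: [560.8, -75.0, 185.1]
eef_rot: [-3.141, 0.002, 0.998]
contact_force: [-5.1, 3.1, 6.4]
opening: 13.1
```

```bash
python3 look.py w3
```

```text
{'t': np.float64(5.0), 'position': array([560.804, -75.019, 185.071]), 'eef_rot': array([-3.141e+00,  2.000e-03,  9.980e-01]), 'joint_positions': array([-2.090e-01,  2.450e-01,  1.815e+00, -1.000e-03,  1.083e+00,
        3.650e-01]), 'contact_force': array([-5.065,  3.116,  6.357]), 'moment': array([0.35 , 0.699, 0.041]), 'opening': np.float64(13.113)}
```

The bar is gripped at 13.1 mm, with yaw 0.998. I'll start turning clockwise (tool yaw +) with a small, safe step to learn the stiffness and the feel of the grooves.

{"api": "drive_tool", "payload": {"plan": [{"dx": 0.0, "dy": 0.0, "dz": 0.0, "yaw": 0.03}, {"dx": 0.0, "dy": 0.0, "dz": 0.0, "yaw": 0.06}, {"dx": 0.0, "dy": 0.0, "dz": 0.0, "yaw": 0.08}, {"dx": 0.0, "dy": 0.0, "dz": 0.0, "yaw": 0.08}]}}

```text
t: 5.55
position: [560.8, -75.0, 185.0]
eef_rot: [-3.141, 0.002, 0.917]
contact_force: [-3.3, 1.2, 2.7]
opening: 13.4
```

```bash
cat > st.py <<'E'
from h import *
s=robot.read_state()
print({k:np.round(s[k],3).tolist() for k in("t","position","eef_rot","joint_positions","contact_force","moment","opening")}, "tau6",s["tau"][5].round(3))
E
python3 st.py
```

```text
{'t': 5.55, 'position': [560.812, -75.039, 185.038], 'eef_rot': [-3.141, 0.002, 0.917], 'joint_positions': [-0.209, 0.245, 1.815, -0.001, 1.083, 0.445], 'contact_force': [-3.274, 1.184, 2.716], 'moment': [0.15, 0.458, 0.04], 'opening': 13.384} tau6 0.067
```

{"api": "drive_tool", "payload": {"plan": [{"dx": 0.0, "dy": 0.0, "dz": 0.0, "yaw": 0.03}, {"dx": 0.0, "dy": 0.0, "dz": 0.0, "yaw": 0.05}, {"dx": 0.0, "dy": 0.0, "dz": 0.0, "yaw": 0.05}]}}

```text
t: 5.92
position: [560.9, -75.1, 185.1]
eef_rot: [3.142, 0.001, 0.867]
contact_force: [-3.1, 1.0, 3.9]
opening: 13.3
```

```bash
python3 st.py; python3 look.py w4
```

```text
{'t': 5.925, 'position': [560.894, -75.098, 185.069], 'eef_rot': [3.142, 0.001, 0.867], 'joint_positions': [-0.209, 0.245, 1.815, -0.001, 1.083, 0.495], 'contact_force': [-3.073, 0.964, 3.882], 'moment': [0.169, 0.425, 0.036], 'opening': 13.321} tau6 0.029
{'t': np.float64(5.925), 'position': array([560.894, -75.098, 185.069]), 'eef_rot': array([3.142e+00, 1.000e-03, 8.670e-01]), 'joint_positions': array([-2.090e-01,  2.450e-01,  1.815e+00, -1.000e-03,  1.083e+00,
        4.950e-01]), 'contact_force': array([-3.073,  0.964,  3.882]), 'moment': array([0.169, 0.425, 0.036]), 'opening': np.float64(13.321)}
```

View pics/w4.png

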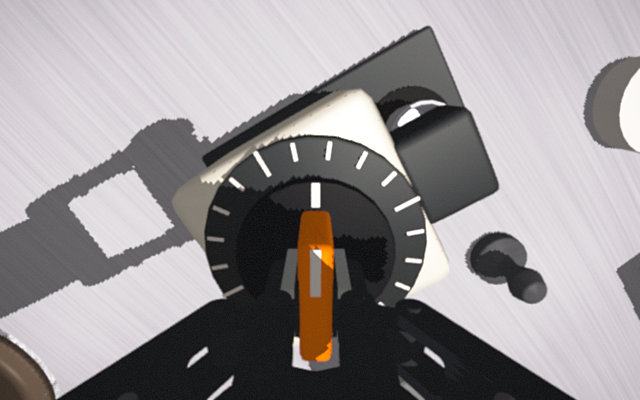

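The dial turns with the gripper: the bar and its disc mark are still vertical in the image at column 315. Continuing.

{"api": "drive_tool", "payload": {"plan": [{"dx": 0.0, "dy": 0.0, "dz": 0.0, "yaw": 0.03}, {"dx": 0.0, "dy": 0.0, "dz": 0.0, "yaw": 0.06}, {"dx": 0.0, "dy": 0.0, "dz": 0.0, "yaw": 0.09}, {"dx": 0.0, "dy": 0.0, "dz": 0.0, "yaw": 0.1}, {"dx": 0.0, "dy": 0.0, "dz": 0.0, "yaw": 0.1}]}}

```text
t: 6.6
position: [561.0, -75.2, 185.1]
eef_rot: [3.141, 0.001, 0.767]
contact_force: [-2.0, 0.9, 3.7]
opening: 13.4
```

```bash
python3 st.py
```

```text
{'t': 6.6, 'position': [560.973, -75.189, 185.083], 'eef_rot': [3.141, 0.001, 0.767], 'joint_positions': [-0.209, 0.245, 1.815, -0.002, 1.082, 0.595], 'contact_force': [-2.03, 0.901, 3.68], 'moment': [0.049, 0.315, -0.101], 'opening': 13.419} tau6 -0.064
```

The torque changed sign past the crest, so the start was in a groove near yaw 0.998. The stop can only be at yaw ≈0.644, 0.33 or 0.016. I'll creep toward the first of these.

{"api": "drive_tool", "payload": {"plan": [{"dx": 0.0, "dy": 0.0, "dz": 0.0, "yaw": 0.03}, {"dx": 0.0, "dy": 0.0, "dz": 0.0, "yaw": 0.06}, {"dx": 0.0, "dy": 0.0, "dz": 0.0, "yaw": 0.08}, {"dx": 0.0, "dy": 0.0, "dz": 0.0, "yaw": 0.08}]}}

```text
t: 7.1
position: [561.0, -75.3, 185.1]
eef_rot: [3.141, 0.001, 0.687]
contact_force: [-1.9, 1.3, 2.3]
opening: 13.5
```

```bash
python3 st.py
```

```text
{'t': 7.1, 'position': [561.041, -75.259, 185.065], 'eef_rot': [3.141, 0.001, 0.687], 'joint_positions': [-0.209, 0.245, 1.815, -0.002, 1.082, 0.675], 'contact_force': [-1.863, 1.313, 2.308], 'moment': [0.002, 0.319, -0.043], 'opening': 13.453} tau6 0.034
```

Near groove bottom (0.311 turned). Now a 0.03 step, then 0.015 steps across 0.644.

{"api": "drive_tool", "payload": {"plan": [{"dx": 0.0, "dy": 0.0, "dz": 0.0, "yaw": 0.015}, {"dx": 0.0, "dy": 0.0, "dz": 0.0, "yaw": 0.03}, {"dx": 0.0, "dy": 0.0, "dz": 0.0, "yaw": 0.03}]}}

```text
t: 7.48
position: [561.1, -75.3, 185.1]
eef_rot: [3.141, 0.001, 0.657]
contact_force: [-2.8, -0.4, 2.4]
opening: 13.5
```

```bash
python3 st.py
```

```text
{'t': 7.475, 'position': [561.077, -75.284, 185.088], 'eef_rot': [3.141, 0.001, 0.657], 'joint_positions': [-0.209, 0.245, 1.815, -0.002, 1.082, 0.705], 'contact_force': [-2.848, -0.399, 2.426], 'moment': [0.029, 0.372, 0.232], 'opening': 13.538} tau6 0.177
```

{"api": "drive_tool", "payload": {"plan": [{"dx": 0.0, "dy": 0.0, "dz": 0.0, "yaw": 0.007}, {"dx": 0.0, "dy": 0.0, "dz": 0.0, "yaw": 0.015}, {"dx": 0.0, "dy": 0.0, "dz": 0.0, "yaw": 0.015}]}}

```text
t: 7.85
position: [561.1, -75.3, 185.1]
eef_rot: [3.141, 0.001, 0.642]
contact_force: [-2.7, 0.3, 2.5]
opening: 13.1
```

```bash
python3 st.py
```

```text
{'t': 7.85, 'position': [561.058, -75.315, 185.073], 'eef_rot': [3.141, 0.001, 0.642], 'joint_positions': [-0.209, 0.245, 1.815, -0.002, 1.082, 0.721], 'contact_force': [-2.737, 0.333, 2.538], 'moment': [0.034, 0.317, 0.104], 'opening': 13.149} tau6 0.156
```

{"api": "drive_tool", "payload": {"plan": [{"dx": 0.0, "dy": 0.0, "dz": 0.0, "yaw": 0.007}, {"dx": 0.0, "dy": 0.0, "dz": 0.0, "yaw": 0.015}, {"dx": 0.0, "dy": 0.0, "dz": 0.0, "yaw": 0.015}]}}

```text
t: 8.22
position: [561.1, -75.3, 185.1]
eef_rot: [3.14, 0.002, 0.628]
contact_force: [-2.0, 0.2, 2.5]
opening: 12.9
```

```bash
python3 st.py
```

```text
{'t': 8.225, 'position': [561.091, -75.338, 185.1], 'eef_rot': [3.14, 0.002, 0.628], 'joint_positions': [-0.209, 0.245, 1.815, -0.002, 1.082, 0.735], 'contact_force': [-2.034, 0.2, 2.457], 'moment': [0.071, 0.368, 0.736], 'opening': 12.917} tau6 0.736
```

At yaw 0.628 the torque is a steady 0.74 N m. That is clearly the stop (predicted 0.644) and below the 0.9 at which it is forced. I'll back off at once: groove zero is at ≈0.683, so groove four is at ≈1.94, which is 1.31 back. Doing it in two parts.

{"api": "drive_tool", "payload": {"plan": [{"dx": 0.0, "dy": 0.0, "dz": 0.0, "yaw": -0.06}, {"dx": 0.0, "dy": 0.0, "dz": 0.0, "yaw": -0.14}, {"dx": 0.0, "dy": 0.0, "dz": 0.0, "yaw": -0.22}, {"dx": 0.0, "dy": 0.0, "dz": 0.0, "yaw": -0.3}, {"dx": 0.0, "dy": 0.0, "dz": 0.0, "yaw": -0.36}, {"dx": 0.0, "dy": 0.0, "dz": 0.0, "yaw": -0.37}, {"dx": 0.0, "dy": 0.0, "dz": 0.0, "yaw": -0.37}]}}

```text
t: 9.1
position: [560.8, -75.0, 185.1]
eef_rot: [-3.141, 0.002, 0.996]
contact_force: [-3.3, 2.0, 3.5]
opening: 13.0
```

```bash
python3 st.py; python3 look.py w5
```

```text
{'t': 9.1, 'position': [560.78, -75.011, 185.082], 'eef_rot': [-3.141, 0.002, 0.996], 'joint_positions': [-0.209, 0.245, 1.815, -0.002, 1.083, 0.366], 'contact_force': [-3.284, 2.03, 3.493], 'moment': [0.284, 0.452, 0.035], 'opening': 13.036} tau6 0.0
{'t': np.float64(9.1), 'position': array([560.78 , -75.011, 185.082]), 'eef_rot': array([-3.141e+00,  2.000e-03,  9.960e-01]), 'joint_positions': array([-0.209,  0.245,  1.815, -0.002,  1.083,  0.366]), 'contact_force': array([-3.284,  2.03 ,  3.493]), 'moment': array([0.284, 0.452, 0.035]), 'opening': np.float64(13.036)}
```

View pics/w5.png

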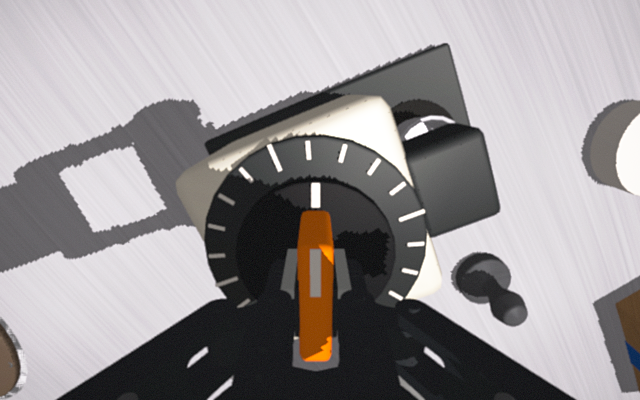

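We're back at groove 1 (yaw 0.996, torque ≈0), with the bar still aligned in the fingers. Three more clicks is 0.942 rad.

{"api": "drive_tool", "payload": {"plan": [{"dx": 0.0, "dy": 0.0, "dz": 0.0, "yaw": -0.08}, {"dx": 0.0, "dy": 0.0, "dz": 0.0, "yaw": -0.16}, {"dx": 0.0, "dy": 0.0, "dz": 0.0, "yaw": -0.24}, {"dx": 0.0, "dy": 0.0, "dz": 0.0, "yaw": -0.32}, {"dx": 0.0, "dy": 0.0, "dz": 0.0, "yaw": -0.4}, {"dx": 0.0, "dy": 0.0, "dz": 0.0, "yaw": -0.48}, {"dx": 0.0, "dy": 0.0, "dz": 0.0, "yaw": -0.56}, {"dx": 0.0, "dy": 0.0, "dz": 0.0, "yaw": -0.64}, {"dx": 0.0, "dy": 0.0, "dz": 0.0, "yaw": -0.72}, {"dx": 0.0, "dy": 0.0, "dz": 0.0, "yaw": -0.8}, {"dx": 0.0, "dy": 0.0, "dz": 0.0, "yaw": -0.87}, {"dx": 0.0, "dy": 0.0, "dz": 0.0, "yaw": -0.92}, {"dx": 0.0, "dy": 0.0, "dz": 0.0, "yaw": -0.942}, {"dx": 0.0, "dy": 0.0, "dz": 0.0, "yaw": -0.942}, {"dx": 0.0, "dy": 0.0, "dz": 0.0, "yaw": -0.942}]}}

```text
t: 11.02
position: [559.5, -74.8, 185.1]
eef_rot: [-3.138, -0.001, 1.937]
contact_force: [-6.1, 1.7, 5.5]
opening: 12.8
```

```bash
python3 st.py; python3 look.py w6
```

```text
{'t': 11.025, 'position': [559.543, -74.783, 185.061], 'eef_rot': [-3.138, -0.001, 1.937], 'joint_positions': [-0.209, 0.244, 1.816, -0.002, 1.086, -0.575], 'contact_force': [-6.077, 1.705, 5.476], 'moment': [0.354, 0.774, 0.011], 'opening': 12.827} tau6 0.024
{'t': np.float64(11.025), 'position': array([559.543, -74.783, 185.061]), 'eef_rot': array([-3.138e+00, -1.000e-03,  1.937e+00]), 'joint_positions': array([-0.209,  0.244,  1.816, -0.002,  1.086, -0.575]), 'contact_force': array([-6.077,  1.705,  5.476]), 'moment': array([0.354, 0.774, 0.011]), 'opening': np.float64(12.827)}
```

View pics/w6.png

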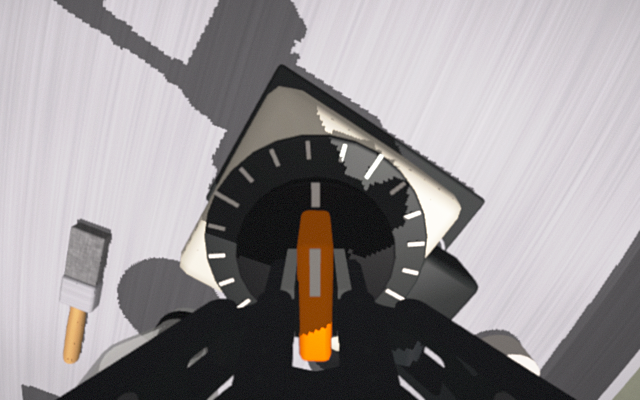

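The dial turned with the gripper to yaw 1.937, and the near-zero torque puts it in groove 4. Now I'll open moderately while holding, then rise straight up.

{"api": "drive_tool", "payload": {"plan": [{"dx": 0.0, "dy": 0.0, "dz": 0.0, "yaw": 0.0}, {"dx": 0.0, "dy": 0.0, "dz": 0.0, "yaw": 0.0}, {"dx": 0.0, "dy": 0.0, "dz": 0.0, "yaw": 0.0}, {"dx": 0.0, "dy": 0.0, "dz": 0.0, "yaw": 0.0}, {"dx": 0.0, "dy": 0.0, "dz": 0.0, "yaw": 0.0}, {"dx": 0.0, "dy": 0.0, "dz": 0.0, "yaw": 0.0}], "fingers": 0.05}}

```text
t: 11.82
position: [559.6, -74.8, 185.1]
eef_rot: [-3.138, -0.001, 1.937]
contact_force: [0.2, 0.2, -0.1]
opening: 49.9
```

```bash
python3 st.py
```

```text
{'t': 11.825, 'position': [559.599, -74.767, 185.066], 'eef_rot': [-3.138, -0.001, 1.937], 'joint_positions': [-0.209, 0.244, 1.816, -0.002, 1.086, -0.575], 'contact_force': [0.17, 0.19, -0.058], 'moment': [-0.004, 0.031, 0.039], 'opening': 49.858} tau6 0.0
```

{"api": "drive_tool", "payload": {"plan": [{"dx": 0.0, "dy": 0.0, "dz": -0.02, "yaw": 0.0}, {"dx": 0.0, "dy": 0.0, "dz": -0.05, "yaw": 0.0}, {"dx": 0.0, "dy": 0.0, "dz": -0.09, "yaw": 0.0}, {"dx": 0.0, "dy": 0.0, "dz": -0.12, "yaw": 0.0}, {"dx": 0.0, "dy": 0.0, "dz": -0.135, "yaw": 0.0}, {"dx": 0.0, "dy": 0.0, "dz": -0.135, "yaw": 0.0}, {"dx": 0.0, "dy": 0.0, "dz": -0.135, "yaw": 0.0}]}}

```text
t: 12.7
position: [559.2, -74.5, 318.3]
eef_rot: [-3.135, -0.003, 1.937]
contact_force: [1.1, 0.3, 0.2]
opening: 49.8
```

```bash
python3 look.py w7; python3 - <<'E'
from h import *
cv2.imwrite("pics/e_scene.png",robot.read_camera("scene")[:,:,::-1])
b=cv2.imread("pics/w7.png")[140:240,280:355]
cv2.imwrite("pics/w7c.png",cv2.resize(b,None,fx=8/1.4,fy=8/1.4,interpolation=cv2.INTER_CUBIC))
E
```

```text
{'t': np.float64(12.7), 'position': array([559.223, -74.543, 318.252]), 'eef_rot': array([-3.135e+00, -3.000e-03,  1.937e+00]), 'joint_positions': array([-2.090e-01,  1.260e-01,  1.677e+00, -1.000e-03,  1.345e+00,
       -5.750e-01]), 'contact_force': array([1.146, 0.271, 0.2  ]), 'moment': array([-0.047, -0.057, -0.057]), 'opening': np.float64(49.825)}
```

View pics/w7.png

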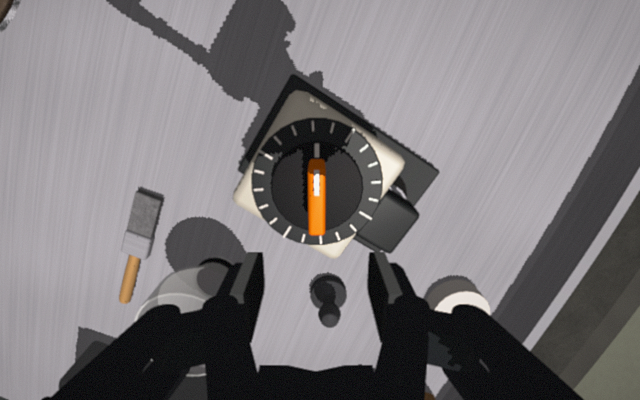

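View pics/w7c.png

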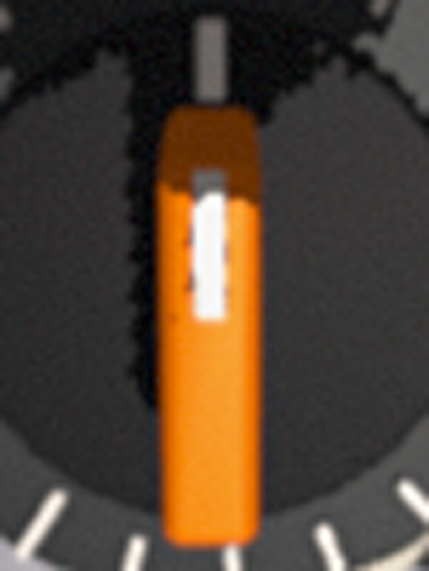

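View pics/e_scene.png

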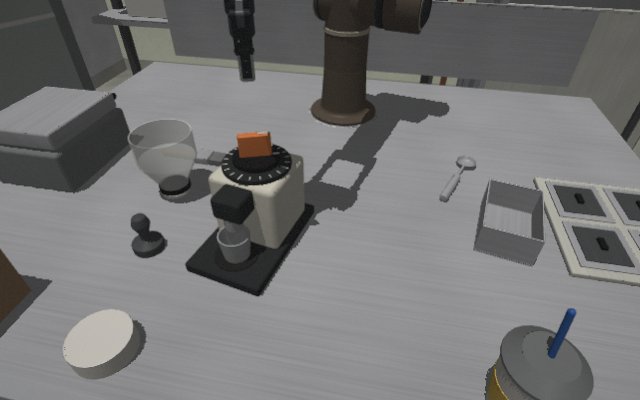

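The wrist view shows the bar free, at image rows ~170–235 and column 316. The scene view shows the cup still under the spout and everything else unmoved. Last, I'll measure the dial's angle.

```bash
python3 - <<'E'
from h import *
ci=dict(np.load("w7.npz"));s=8/1.4
px=[(159,165),(262,165),(260,545),(163,545)]
P=back(ci,[(280+(u+.5)/s-.5,140+(v+.5)/s-.5) for u,v in px],218)
d=(P[0]+P[1]-P[2]-P[3])/2; a=np.arctan2(d[1],d[0]); print(P.mean(0),np.linalg.norm(d),a,"clicks from groove0 (0.683):",(a-0.683)/.31416)
E
```

```text
[560.31969753 -74.94657647 218.        ] 54.569668479180365 1.939796621298589 clicks from groove0 (0.683): 4.000498539911475
```

```bash
python3 -c "
from rig import robot
print(robot.close_job())"
```

```text
the job is handed in; nothing more can be done
None
```

The dial is set four clicks back from its stop and released, and the job was handed in at about 12.8 s.

- **Stop:** I gripped the bar and turned it clockwise in small steps. The stop came at about 0.36 rad, where the torque read 0.74 N m at the end of that step. That is well past the 0.3 N m sign and below the 0.9 N m that forces it. It is closer to that limit than I intended, because the last 0.015 rad step raised the torque quickly. I only have readings at the end of each step, so a brief higher peak can't be ruled out. The stop's position fits the groove spacing, within the roughly 0.01 rad I could resolve.
- **Four clicks:** I turned back to groove four at yaw 1.937 rad, where the torque was near zero, then opened the fingers and rose clear. The final wrist image put the dial at 1.940 rad, which is 4.00 clicks from groove zero. Groove zero was worked out from the groove the dial started in and agrees with where I felt the stop.
- **Surroundings:** The last force reading was about 1 N, with the gripper about 100 mm above the dial. The scene image showed the cup still under the spout and nothing else moved.

No check failed. The first arm command was refused by the interface before anything moved, so I resent it with every value filled in. The cameras differed by up to about 4 mm on the dial's centre, so I used the close wrist view for the grasp.

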